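Draw out the sample tray with the pull hook and load its loose tube in the roller mixer

ROBOT

A 6-joint arm with a two-finger parallel gripper is mounted at the origin on the work surface. World frame = base frame: x ahead of the robot, y to its left, z up, the work surface at z = 0. Lengths are in mm, angles in rad, forces in N, time in s.
With the tool pointing down it reaches from about 325 to 925 mm from the base axis. Payload 3.1 kg.
Tool frame: the origin (TCP) lies on the centre line of the jaws, within the pads' length; the fingertips stand manip.finger_overhang ahead of it and the grasp point (between the pads) is the TCP (manip.finger_overhang is the distance from the TCP to the fingertips, in mm); z points along the fingers, y is the line along which they close (so a half turn about z gives the same grasp; the last joint's range is limited). The gripper opens to 85 mm and grips with 20 to 120 N. Pads are 22 mm wide; open, the fingers measure 114 mm over their backs; the gripper's body (76 mm by 85 mm) begins 54 mm behind the grasp point. The pads swing forward as they close: fully open they stand 13 mm farther back than shut.
Start: joints at [-1.427, 0.217, 1.613, -0, 1.311, -0.112], TCP at [158.158, -604.67, 250.3] pointing down, gripper open.
Joint ranges: [-2.75, 2.75], [-0.78, 2.1], [0.31, 2.55], [-1.13, 4.27], [0.13, 2.63], [-2.58, 2.58]. Speed limits (rad/s): [2.79, 2.79, 3.14, 3.14, 3.14, 3.14].

INTERFACE

Orientations are given as [roll, pitch, yaw] about the fixed x, y, z axes, in that order (R = Rz(yaw) Ry(pitch) Rx(roll)).
In Python, from bench import readout, optics, job, manip gives the robot as it stands. The module is installed in compiled form; this text tells all that it offers.
- The arm moves only by the shell command python3 -m inch 'ROWS' [OPENING] [FORCE]. ROWS is JSON, a list of rows, each an object with "offset": the shift along the tool's x, y, z in m, a list of three; "twist": the turn about the tool's z in rad. In form: [{"offset": [dx, dy, dz], "twist": twist}, ...]. A call has 1 to 20 rows; each row shifts and turns the commanded pose from where the row before left it, along the tool's axes as they then stand; what a row does not reach is not made up. A row lasts 1/12 s, in which the tool goes at most 41.7 mm and 7.16 degrees, less where a joint would pass 70% of its speed; a pose out of reach is approached as far as the arm can. A call is refused whole if a number of a shift passes 0.0417 or a number of a turn 0.125, either way. A call with a gripper value outside its range is refused whole. OPENING is the closure in counts, from 0 (fully open) to 255 (shut), set as the call begins (- or left out, the last holds). The fingers move at their own pace and stop on an object; FORCE is the grip in N (left out, the last holds). Time passes only in rows, so rows that do not move let the fingers close. It gives the time, the measured TCP pose, the force, the opening and the grip force at its end, in the units of the state.
- readout.get_obs(): the state, without advancing time (a new reading comes with each control period).
- optics.grab_frame(name): name is "scene" or "top"; returns the picture (384x512x3 uint8, red, green, blue); there is no depth.
- optics.get_calibration(name): a dict with "fx", "fy", "cx", "cy" (pixels), "position" and "orientation" of the camera in the world. Camera axes: x right, y down, z forward; pixel columns grow to the right and rows downward; lengths in mm; the calibration is good to about 2 mm. A picture is of the moment at which its call begins. get_calibration takes no time and is no camera call.
- job.hand_in(): hands the job in; it is judged then, once.
The state is a dict: "time_s": time; "joint_positions": joint angles; "joint_velocities": joint speeds; "joint_torque": joint torques, N m; "tcp_pos": TCP position; "tool_rot": TCP orientation; "force": force on the tool from outside, world axes, zero at the start; "wrist_torque": the same for the moment, N m; "grip_width": finger opening in mm; "finger_force": force on a finger pad.
Only numpy, scipy, OpenCV 4.12 (cv2) and the standard library are available. Lean on these libraries where they do the work, as an engineer would, in place of code of your own. Each camera call takes 0.05 s, during which the arm holds its last target. There are 200 camera calls.

TASK

With the pull hook, reach under the shelf's ledge, catch the eye of the tray and draw the tray fully out, then lay the hook back down on the bench. Take the loose capped tube out of the tray without letting it roll off the bench, and lay it in the empty outer groove of the roller mixer, cap end under the steel guard and pushed fully home to the end plate. Leave the other things on the bench, and the small tube on the mixer, where they are.

Things in the scene. Friction and masses are not known exactly. Their poses are not given: they have to be found in the camera images.
- unit: white low shelf unit, fixed, 270 deep, 240 wide, ledge underside 100 and ledge top 114 above the bench; black tube racks on top begin 125 behind its front face and reach 215 high. Side walls inside at y = +-95. Origin: bench level, middle of its front face; x points into the unit (away from the robot), y to its left, z up. The tray slides out along -x.
- tray (a joint): travel of the aluminium tray in m: 0 pushed in, 0.125 fully out (stop). About 2 N of friction, stays where it is left. The tray is 185 long (x) by 158 wide, floor 10 above the bench, rim 22 above the bench, walls 4 thick. Pushed in, the outside of its front wall is 47 behind the unit's front face; fully out it stands 78 in front of it, the rest stays under the ledge.
- eye (a point): middle of the front bar of the tray's pull eye, an upright loop of 5 mm wire in the unit's x-z plane (open to the unit's left and right) on the middle of the tray's front. The front bar is vertical, 25 in front of the tray's front wall; opening about 22 along x by 23 high, wire centres at 18 and 46 above the bench, this point at 32. Pushed in, it lies 22 behind the front face; it moves with the tray.
- hook: pull hook, 90 g, lying flat on the bench: black plastic handle 90 long, 16 wide, 22 high (from x = -55 to 35), a 7 mm steel rod along x to x = 110, there bent square to the hook's left (+y) into a prong 26 long from the rod's centre line. Origin: on the handle's underside; x towards the prong, z up. Rod and prong centre 11 above the origin. Grip it at the origin.
- hook_prong (a point): middle of the hook's prong: x = 110, y = 13, z = 11 in the hook's frame.
- tube: capped sample tube, white with a paper label and grey flat-ended cap, 45 g, round, 24 diameter over tube and cap alike, 112 long, tail end tapered over the last 12. Lies loose on the tray floor, roughly along the unit's x, cap towards the robot; it rolls freely. Origin on its axis at mid-length (12 above what it lies on); x points along the axis to the cap; y and z turn as it rolls.
- tube_cap (a point): centre of the cap's flat end, 56 from the tube's origin; the cap is the first 22. With the tray out, only its cap half stands clear of the ledge, while on the mixer the guard covers that half, so it must be set down and taken again nearer the tail.
- mixer: roller mixer, fixed, 230 long (x), 150 wide: five fixed black rollers along x, 18 diameter, pitch 26, axes 50 and tops 59 above the bench, so four grooves at y = -39, -13, 13, 39. End plates' inner faces at x = -100 (58 high) and x = +100 (91 high). A flat steel guard, underside 88 and top 91 above the bench, covers the grooves from x = 50 to the plate at x = 100. Origin: bench level, centre; x to the guard end (to the robot's left), +y side towards the robot, z up.
- groove (a point): in the mixer's empty outer groove (y = 39, nearest the robot), mid-length, at the height (66.5 above the bench) where the axis of the tube lies; axes as the mixer's.
- small_tube: thinner tube, 16 diameter, 100 long, lying in the mixer's other outer groove (y = -39). Origin on its axis, mid-length. Leave alone.
- spatula: straight flat spatula, black handle, steel blade, no hook, 200 long, 8 high. Origin under its handle. Leave alone.
- bottle: white bottle to one side of the unit's mouth, 52 diameter, 120 high. Origin at its foot. Leave alone.
- jar: amber jar to one side of the unit's mouth, 56 diameter, 80 high. Origin at its foot. Leave alone.
- wash_bottle: clear bottle, 64 diameter, 150 high, behind. Origin at its foot. Leave alone.
- tip_box: grey box 85 by 110, 55 high, near the robot on the left. Origin at its foot. Leave alone.
- beaker: white beaker 66 diameter, 90 high, on the right. Origin at its foot. Leave alone.
Not all that is in view belongs to the job. There is more than one size of the hook; the one meant has the size given above.

How it is judged:
By the outcome, as a careful person would: the job done as asked, in the order asked, and still so for the second after the job is handed in, with the robot touching nothing.
It also fails if it takes over 72 s, if anything falls off the work surface, if the arm or the gripper's body presses on something with over 40 N, if the wrist force passes 120 N, or if a joint passes its speed limit or range.

## Working session

There is one attempt and no reset: what is moved stays moved. The work goes in short steps, Python scripts to look and compute and a shell command to move; the robot and the scene stay as the last step left them, time stands still between calls to the robot, and variables do not carry over. Pictures are saved under pics/ and viewed, at most 10 in all, crops included, and the job is handed in when it is done.

```bash
mkdir -p pics; python3 - <<'E'
from bench import readout, optics, job, manip
import cv2
for n in("scene","top"):
    im=optics.grab_frame(n); cv2.imwrite(f"pics/{n}0.png",cv2.resize(im[:,:,::-1],(800,600),interpolation=cv2.INTER_CUBIC)); cv2.imwrite(f"{n}0_raw.png",im[:,:,::-1])
    print(optics.get_calibration(n))
o=readout.get_obs(); print(o, manip.finger_overhang)
E
```

```text
{'fx': 470.331378237497, 'fy': 470.331378237497, 'cx': 257.24233298674716, 'cy': 191.63787247234666, 'position': array([1006.04761935, -555.74886856,  953.00235706]), 'orientation': array([-2.45690383,  0.0034336 ,  0.7873539 ])}
{'fx': 424.3928321508786, 'fy': 424.3928321508786, 'cx': 265.29260227519654, 'cy': 194.19452975945566, 'position': array([ 347.65964734,  -74.12025606, 1316.38077938]), 'orientation': array([-3.02928626,  0.00939367, -1.56882349])}
{'time_s': 0.1, 'joint_positions': array([-1.42722133e+00,  2.17672316e-01,  1.61479122e+00, -2.33790301e-05,
        1.31131673e+00, -1.12177683e-01]), 'joint_velocities': array([-0.00058605, -0.0025527 , -0.00483226,  0.00082718,  0.00093996,
        0.00072194]), 'joint_torque': array([-6.47031247e-04, -3.98074794e+01, -3.04970527e+01, -1.70825751e-04,
        4.20840079e-03,  1.28844835e-05]), 'tcp_pos': array([ 158.03591989, -603.96251228,  249.09362167]), 'tool_rot': array([-3.13941626e+00, -2.22445877e-04,  2.55758465e-01]), 'force': array([-0.10433942,  0.73005047, -0.27603409]), 'wrist_torque': array([-0.02605654,  0.05700212, -0.0601599 ]), 'finger_force': 0.0, 'grip_width': 85.10548678176623} 19.0
```

View pics/scene0.png

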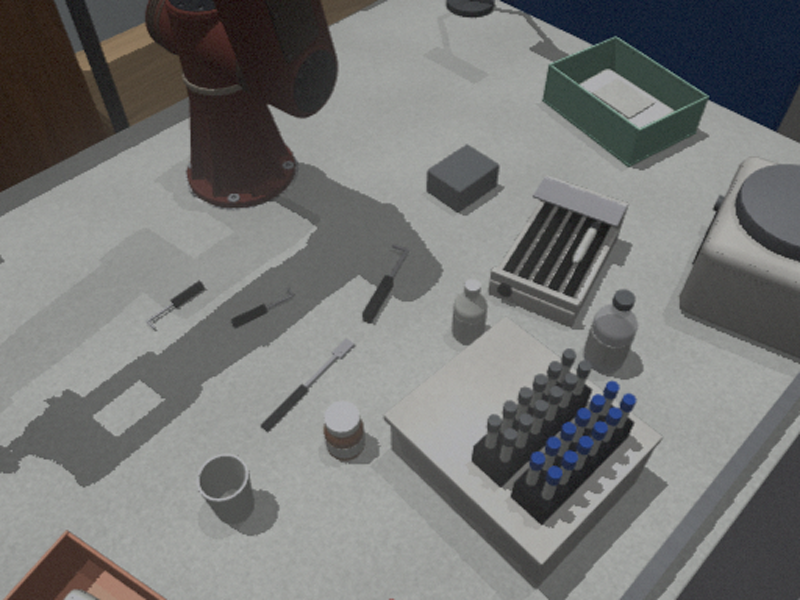

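View pics/top0.png

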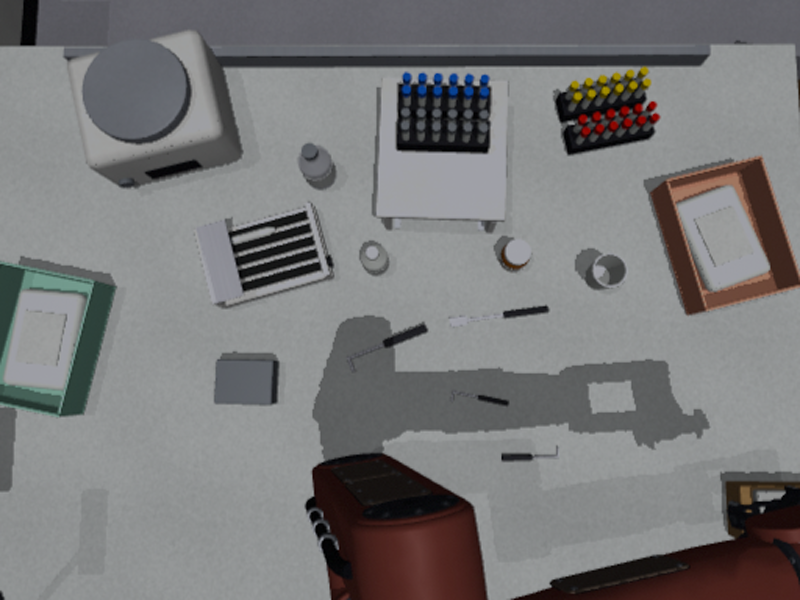

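The scene view shows the unit at (520,440), the mixer at (560,250) and three hooks. The top view has the full-size hook at (350–427, 325–370), about 170 mm long with its prong on its left. The unit's front edge is at row ~218, the mixer at (200–330, 205–305), and the bottle and jar are at (372,257) and (515,253).

```bash
cat > h.py <<'E'
import numpy as np, cv2
from scipy.spatial.transform import Rotation as Ro
from bench import readout, optics
def ray(n,uv):
    c=optics.get_calibration(n); uv=np.atleast_2d(np.asarray(uv,float))
    d=np.c_[(uv[:,0]-c['cx'])/c['fx'],(uv[:,1]-c['cy'])/c['fy'],np.ones(len(uv))]@Ro.from_euler('xyz',c['orientation']).as_matrix().T
    return c['position'],d
def plane(n,uv,z):
    p,d=ray(n,uv); return p+d*((z-p[2])/d[:,2])[:,None]
def proj(n,P):
    c=optics.get_calibration(n); q=(np.atleast_2d(P)-c['position'])@Ro.from_euler('xyz',c['orientation']).as_matrix()
    return np.c_[q[:,0]/q[:,2]*c['fx']+c['cx'],q[:,1]/q[:,2]*c['fy']+c['cy']]
def blobs(im,roi,cond,amin=30):
    x0,y0,x1,y1=roi; m=np.zeros(im.shape[:2],np.uint8); m[y0:y1,x0:x1]=cond(im[y0:y1,x0:x1].astype(int))
    cs,_=cv2.findContours(m,cv2.RETR_EXTERNAL,cv2.CHAIN_APPROX_NONE)
    return [c for c in sorted(cs,key=cv2.contourArea)[::-1] if cv2.contourArea(c)>=amin]
E
python3 - <<'E'
from h import *
np.set_printoptions(precision=1,suppress=True)
t=cv2.imread('top0_raw.png')
for name,roi,f,z,a in [('unit',(236,40,332,150),lambda i:i.min(2)>150,114,500),('hook',(215,195,280,245),lambda i:i.max(2)<50,22,15),('mixroll',(140,125,215,200),lambda i:i.max(2)<60,57,15)]:
    for c in blobs(t,roi,f,a):
        b=cv2.boxPoints(cv2.minAreaRect(c)); P=plane('top',b,z)[:,:2]
        print(name,cv2.contourArea(c),b.tolist(),'\n',P,'sides',np.linalg.norm(P[1]-P[0]),np.linalg.norm(P[2]-P[1]))
print(t[90:150:4,280].mean(1), t[213,225:275].mean(1), t[232,220:240].mean(1))
def tile(x0,y0,x1,y1,k): return cv2.resize(t[y0:y1,x0:x1],None,fx=k,fy=k,interpolation=cv2.INTER_CUBIC)
A=tile(215,195,295,245,5); B=tile(120,120,220,200,5); C=tile(235,120,335,180,4)
can=np.zeros((600,800,3),np.uint8); can[:250,:400]=A; can[250:490,:400]=C; can[:400,400:][:400,:400]=cv2.resize(B,(400,320)) if 0 else can[:400,400:]
can[:320,400:800]=tile(120,120,220,200,4); cv2.imwrite('pics/z1.png',can)
E
```

```text
unit 4032.0 [[240.71475219726562, 136.9883575439453], [244.35464477539062, 47.81039810180664], [326.0552673339844, 51.145111083984375], [322.4153747558594, 140.3230743408203]] 
 [[ 650.     9. ]
 [ 920.4    0.5]
 [ 909.5 -241.6]
 [ 640.  -227.3]] sides 270.6103731445437 242.2699259339301
hook 108.0 [[244.3793182373047, 217.5517578125], [270.44830322265625, 206.37933349609375], [272.5689697265625, 211.32760620117188], [246.5, 222.50003051757812]] 
 [[421.8   2. ]
 [456.1 -77.5]
 [441.  -84. ]
 [406.8  -4.6]] sides 86.61337364527024 16.486253245855647
mixroll 221.0 [[151.74386596679688, 172.6517791748047], [201.23565673828125, 158.35414123535156], [202.83547973632812, 163.89198303222656], [153.34368896484375, 178.1896209716797]] 
 [[554.6 280.1]
 [598.4 131.6]
 [581.4 126.5]
 [537.8 274.7]] sides 154.74461153950713 17.72786850442665
mixroll 219.0 [[154.11175537109375, 180.8022918701172], [203.46990966796875, 167.09169006347656], [204.88824462890625, 172.1977081298828], [155.53009033203125, 185.90830993652344]] 
 [[529.9 272.1]
 [571.7 124.4]
 [556.1 119.8]
 [514.4 267.4]] sides 153.546
[... 679 characters left out ...]
421875], [196.20223999023438, 139.73129272460938], [147.18624877929688, 153.28890991210938]] 
 [[629.3 300.5]
 [671.2 152.5]
 [655.8 148. ]
 [614.  295.8]] sides 153.80166908775362 16.037965107348505
[ 42.    4.3 161.7 162.  162.3 161.3 161.  161.7 161.3 161.7 161.7 161.7
 160.3 139.7 141.3] [ 92.3  91.7  91.7  91.   90.   90.3  91.3  93.3  92.7  90.   91.3  92.
  93.   93.3  93.   92.   92.   91.7  94.3  93.7  94.3  94.3  93.7  94.3
  93.7 104.7 130.   92.   87.7  83.   74.   45.3  46.   29.   29.3  30.7
  30.7  30.3  31.   32.3  33.7  34.   32.3  37.   61.   87.7  97.  115.7
 143.7 147.7] [95.  96.  91.3 84.3 93.3 74.  85.3 94.3 95.3 97.  96.3 95.3 94.7 93.3
 93.  94.7 94.7 93.3 93.  93. ]
```

View pics/z1.png

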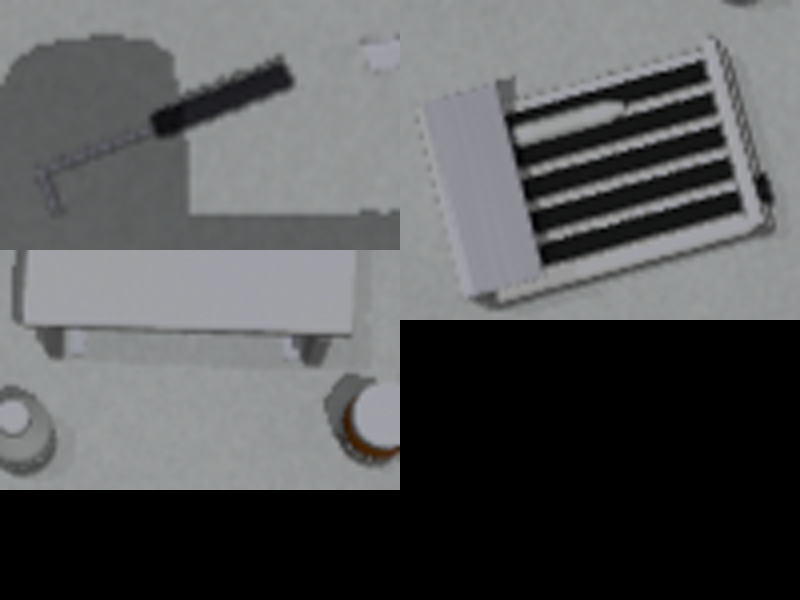

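The crops show that the hook's prong points to its left, with the rod's bend at crop (40,178). The mixer's near groove is empty, with the guard on the left, and the unit's front edge is at crop row ~328.

From these I get: hook origin (427,-32) at yaw 1.977, unit (645,-109) at yaw -0.042, and the near groove's middle (550,221) at yaw 1.845. The sizes match those given, so I move above the hook.

```bash
python3 -m inch '[{"offset":[0.0238,-0.0285,0],"twist":0},{"offset":[0.0238,-0.0285,0],"twist":0},{"offset":[0.0238,-0.0285,0],"twist":0},{"offset":[0.0238,-0.0285,0],"twist":0},{"offset":[0.0238,-0.0285,0],"twist":0},{"offset":[0.0238,-0.0285,0],"twist":0},{"offset":[0.0238,-0.0285,0],"twist":0},{"offset":[0.0238,-0.0285,0],"twist":0},{"offset":[0.0238,-0.0285,0],"twist":0},{"offset":[0.0238,-0.0285,0],"twist":0},{"offset":[0.0238,-0.0285,0],"twist":0},{"offset":[0.0238,-0.0285,0],"twist":0},{"offset":[0.0238,-0.0285,0],"twist":0},{"offset":[0.0238,-0.0285,0],"twist":0},{"offset":[0.0238,-0.0285,0],"twist":0},{"offset":[0.0238,-0.0285,0],"twist":0},{"offset":[0.0238,-0.0285,0],"twist":0}]'
python3 -m inch '[{"offset":[0,0,0.01],"twist":-0.123},{"offset":[0,0,0.01],"twist":-0.123},{"offset":[0,0,0.01],"twist":-0.123},{"offset":[0,0,0.01],"twist":-0.123},{"offset":[0,0,0.01],"twist":-0.123},{"offset":[0,0,0.01],"twist":-0.123},{"offset":[0,0,0.01],"twist":-0.123},{"offset":[0,0,0.01],"twist":-0.123},{"offset":[0,0,0.01],"twist":-0.123},{"offset":[0,0,0.01],"twist":-0.123},{"offset":[0,0,0.01],"twist":-0.123},{"offset":[0,0,0.01],"twist":-0.123},{"offset":[0,0,0.01],"twist":-0.123},{"offset":[0,0,0.01],"twist":-0.123},{"offset":[0,0,0],"twist":0},{"offset":[0,0,0],"twist":0}]'
cat > g.py <<'E'
import sys
from h import *
# goal x y z yaw -> shift in present tool axes
o=readout.get_obs(); g=np.array([float(a) for a in sys.argv[1:5]])
R=Ro.from_euler('xyz',o['tool_rot']).as_matrix()
y=o['tool_rot'][2]
print('t %.2f'%o['time_s'],'tcp',o['tcp_pos'].round(1),'yaw %.3f'%y,'F',o['force'].round(1),'w %.1f'%o['grip_width'],'j6 %.2f'%o['joint_positions'][5],'| shift mm',(R.T@(g[:3]-o['tcp_pos'])).round(1),'twist %.3f'%(-((g[3]-y+np.pi)%(2*np.pi)-np.pi)))
E
python3 g.py 427.4 -31.8 22 1.977
python3 - <<'E'
from h import *
im=optics.grab_frame('scene'); cv2.imwrite('s1.png',im[:,:,::-1])
im=im[:,:,::-1]; cv2.imwrite('pics/s1.png',cv2.resize(im[110:310,100:370],(800,592),interpolation=cv2.INTER_CUBIC))
d=np.array([np.cos(1.977),np.sin(1.977),0]);o=np.array([427.4,-31.8,0])
k=800/270
for nm,P in [('tail',o-55*d+[0,0,22]),('front',o+35*d+[0,0,22]),('bend',o+110*d+[0,0,11])]: print(nm,(proj('scene',P)-[100,110])*k)
E
```

```text
time_s: 1.52
tcp_pos: [427.1, -31.6, 250.1]
tool_rot: [3.141, 0.0, 0.256]
force: [0.7, -0.1, -0.0]
grip_width: 85.3
finger_force: 0.0
time_s: 2.85
tcp_pos: [426.1, -33.3, 109.6]
tool_rot: [-3.14, -0.001, 1.975]
force: [-0.4, -0.5, 0.1]
grip_width: 85.5
finger_force: 0.0
t 2.85 tcp [426.1 -33.3 109.6] yaw 1.975 F [-0.4 -0.5  0.1] w 85.5 j6 -0.65 | shift mm [ 0.8  2.  87.6] twist -0.002
tail [[401.75612823 270.74149038]]
front [[442.27647191 196.39968434]]
bend [[473.48083538 147.34329546]]
```

View pics/s1.png

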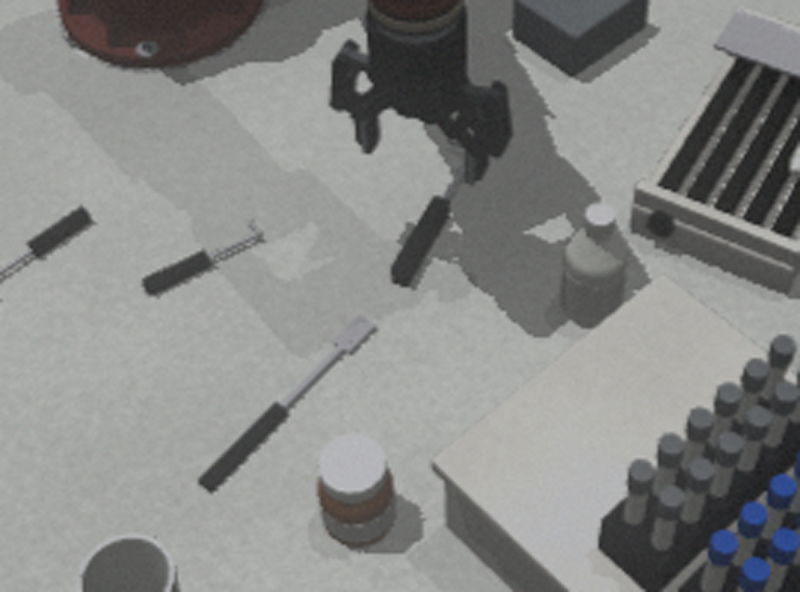

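The predicted handle ends, (402,271) and (442,196), match the handle in the picture. I go down and grip.

```bash
python3 -m inch '[{"offset":[0.001,0.002,0.02],"twist":0},{"offset":[0,0,0.02],"twist":0},{"offset":[0,0,0.02],"twist":0},{"offset":[0,0,0.017],"twist":0},{"offset":[0,0,0.0085],"twist":0},{"offset":[0,0,0],"twist":0}]' 
python3 -m inch '[{"offset":[0,0,0],"twist":0},{"offset":[0,0,0],"twist":0},{"offset":[0,0,0],"twist":0},{"offset":[0,0,0],"twist":0},{"offset":[0,0,0],"twist":0},{"offset":[0,0,0],"twist":0},{"offset":[0,0,0],"twist":0},{"offset":[0,0,0],"twist":0}]' 255 60; python3 g.py 427.4 -31.8 22 1.977
```

```text
time_s: 3.4
tcp_pos: [427.2, -31.6, 23.6]
tool_rot: [-3.139, -0.002, 1.976]
force: [-0.5, 0.5, -0.4]
grip_width: 85.3
finger_force: 0.0
time_s: 4.07
tcp_pos: [429.3, -32.1, 25.6]
tool_rot: [3.14, 0.001, 1.978]
force: [-1.8, 0.2, 5.5]
grip_width: 14.5
finger_force: 60.4
t 4.07 tcp [429.3 -32.1  25.6] yaw 1.978 F [-1.8  0.2  5.5] w 14.5 j6 -0.64 | shift mm [ 1.  -1.7  3.6] twist 0.001
```

```bash
python3 -m inch '[{"offset":[0,0,-0.03],"twist":0},{"offset":[0,0,-0.03],"twist":0},{"offset":[0,0,-0.03],"twist":0},{"offset":[0,0,0],"twist":0.119},{"offset":[0,0,0],"twist":0.119},{"offset":[0,0,0],"twist":0.119},{"offset":[0,0,0],"twist":0.119},{"offset":[0,0,0],"twist":0.119},{"offset":[0,0,0],"twist":0.119},{"offset":[0,0,0],"twist":0.119},{"offset":[0,0,0],"twist":0.119},{"offset":[0,0,0],"twist":0.119},{"offset":[0,0,0],"twist":0.119},{"offset":[0,0,0],"twist":0.119},{"offset":[0,0,0],"twist":0.119},{"offset":[0,0,0],"twist":0.119},{"offset":[0,0,0],"twist":0.119},{"offset":[0,0,0],"twist":0.119},{"offset":[0,0,0],"twist":0.119},{"offset":[0,0,0],"twist":0.119}]'; python3 g.py 507 -143 46 -0.042
```

```text
time_s: 5.73
tcp_pos: [427.6, -31.7, 114.1]
tool_rot: [-3.141, 0.002, -0.051]
force: [0.3, 0.4, -0.8]
grip_width: 14.5
finger_force: 59.5
t 5.73 tcp [427.6 -31.7 114.1] yaw -0.051 F [ 0.3  0.4 -0.8] w 14.5 j6 1.38 | shift mm [ 85.1 107.2  67.9] twist -0.009
```

```bash
python3 -m inch '[{"offset":[0.014,0.018,0],"twist":-0.009},{"offset":[0.014,0.018,0],"twist":0},{"offset":[0.014,0.018,0.017],"twist":0},{"offset":[0.014,0.018,0.017],"twist":0},{"offset":[0.014,0.018,0.017],"twist":0},{"offset":[0.014,0.018,0.017],"twist":0},{"offset":[0,0,0],"twist":0},{"offset":[0,0,0],"twist":0}]'
python3 g.py 507 -143 46 -0.042
python3 - <<'E'
from h import *
k=800/270
im=optics.grab_frame('scene')[:,:,::-1]; a=cv2.resize(im[150:290,190:330],None,fx=4,fy=4,interpolation=cv2.INTER_CUBIC)
im=optics.grab_frame('top')[:,:,::-1]; cv2.imwrite('top1.png',im); b=cv2.resize(im[120:240,250:310],None,fx=4,fy=4,interpolation=cv2.INTER_CUBIC)
c=np.zeros((600,800,3),np.uint8); c[:560,:560]=a; c[:480,560:]=b; cv2.imwrite('pics/s2.png',c)
E
```

```text
time_s: 6.4
tcp_pos: [507.0, -143.0, 44.8]
tool_rot: [-3.14, 0.004, -0.038]
force: [0.1, -0.1, -1.1]
grip_width: 14.3
finger_force: 59.5
t 6.40 tcp [ 507.  -143.    44.8] yaw -0.038 F [ 0.1 -0.1 -1.1] w 14.3 j6 1.20 | shift mm [ 0.  -0.  -1.2] twist 0.004
```

View pics/s2.png

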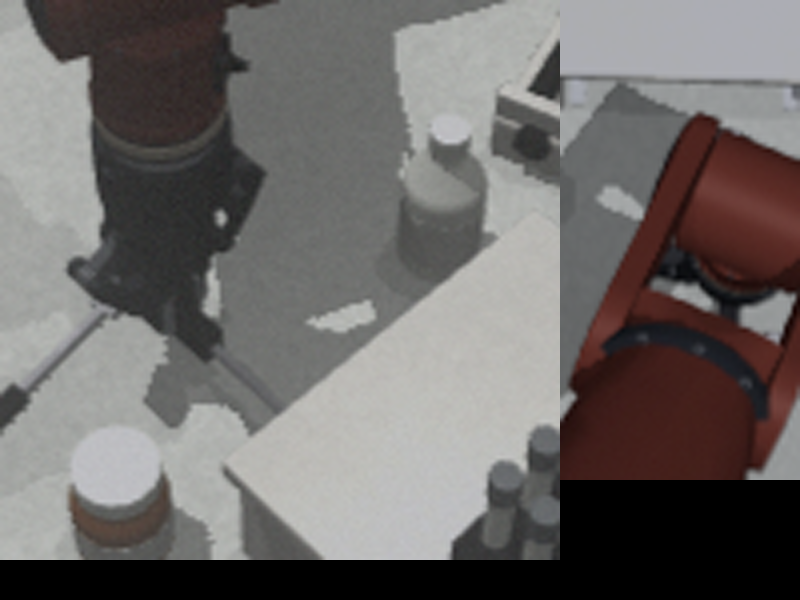

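```bash
python3 - <<'E'
from h import *
o=np.array([507,-143,20.]);d=np.array([np.cos(-.038),np.sin(-.038),0])
for x in (35,60,80,100): print(x,((proj('scene',o+x*d+[0,0,11])-[190,150])*4).round())
print('front',((proj('scene',[[645,-109,114],[650,9,114],[640,-227,114]])-[190,150])*4).round())
E
```

```text
35 [[213. 343.]]
60 [[242. 369.]]
80 [[265. 390.]]
100 [[289. 412.]]
front [[389. 331.]
 [538. 213.]
 [225. 460.]]
```

The rod lies where predicted, from crop (213,343) to (289,412), and the unit's corners agree to within ~2 mm. I go in 62 mm, then 27 mm left into the eye.

```bash
python3 -m inch '[{"offset":[0.015,0,0],"twist":0.004},{"offset":[0.016,0,0],"twist":0},{"offset":[0.016,0,0],"twist":0},{"offset":[0.015,0,0],"twist":0},{"offset":[0,0,0],"twist":0}]'
python3 -m inch '[{"offset":[0,-0.007,0],"twist":0},{"offset":[0,-0.007,0],"twist":0},{"offset":[0,-0.007,0],"twist":0},{"offset":[0,-0.006,0],"twist":0},{"offset":[0,0,0],"twist":0}]'
python3 -m inch '[{"offset":[-0.005,0,0],"twist":0},{"offset":[-0.005,0,0],"twist":0},{"offset":[-0.005,0,0],"twist":0},{"offset":[-0.005,0,0],"twist":0},{"offset":[-0.005,0,0],"twist":0}]'
```

```text
time_s: 6.92
tcp_pos: [573.6, -145.1, 49.1]
tool_rot: [3.14, -0.006, -0.039]
force: [0.8, -0.1, -1.3]
grip_width: 14.3
finger_force: 59.5
time_s: 7.33
tcp_pos: [570.3, -116.5, 46.5]
tool_rot: [-3.141, 0.001, -0.039]
force: [-0.2, 0.6, -0.9]
grip_width: 14.1
finger_force: 59.5
time_s: 7.75
tcp_pos: [546.4, -117.7, 47.0]
tool_rot: [3.141, -0.002, -0.041]
force: [1.9, 0.6, -1.7]
grip_width: 14.7
finger_force: 59.4
```

```bash
python3 -m inch '[{"offset":[-0.01,0,0],"twist":0},{"offset":[-0.01,0,0],"twist":0},{"offset":[-0.01,0,0],"twist":0},{"offset":[-0.01,0,0],"twist":0},{"offset":[-0.01,0,0],"twist":0},{"offset":[-0.01,0,0],"twist":0},{"offset":[-0.01,0,0],"twist":0},{"offset":[-0.01,0,0],"twist":0},{"offset":[-0.01,0,0],"twist":0},{"offset":[-0.008,0,0],"twist":0},{"offset":[-0.003,0,0],"twist":0},{"offset":[0,0,0],"twist":0}]'
python3 -m inch '[{"offset":[-0.003,0,0],"twist":0},{"offset":[-0.003,0,0],"twist":0},{"offset":[0,0,0],"twist":0}]'
python3 -m inch '[{"offset":[-0.003,0,0],"twist":0},{"offset":[-0.003,0,0],"twist":0},{"offset":[0,0,0],"twist":0}]'
```

```text
time_s: 8.75
tcp_pos: [442.9, -112.4, 45.9]
tool_rot: [-3.14, 0.004, -0.04]
force: [-1.0, 0.3, -0.4]
grip_width: 14.5
finger_force: 59.5
time_s: 9.0
tcp_pos: [438.9, -112.9, 46.6]
tool_rot: [-3.141, 0.001, -0.04]
force: [0.4, -0.6, -0.3]
grip_width: 14.3
finger_force: 59.5
time_s: 9.25
tcp_pos: [433.0, -112.8, 46.7]
tool_rot: [-3.142, 0.001, -0.04]
force: [0.3, 1.1, -1.1]
grip_width: 14.5
finger_force: 59.5
```

```bash
python3 - <<'E'
from h import *
im=optics.grab_frame('scene')[:,:,::-1]; cv2.imwrite('s3.png',im); a=cv2.resize(im[110:260,160:350],None,fx=4,fy=4,interpolation=cv2.INTER_CUBIC)
cv2.imwrite('pics/s3.png',a)
E
```

```text
(no output)
```

View pics/s3.png

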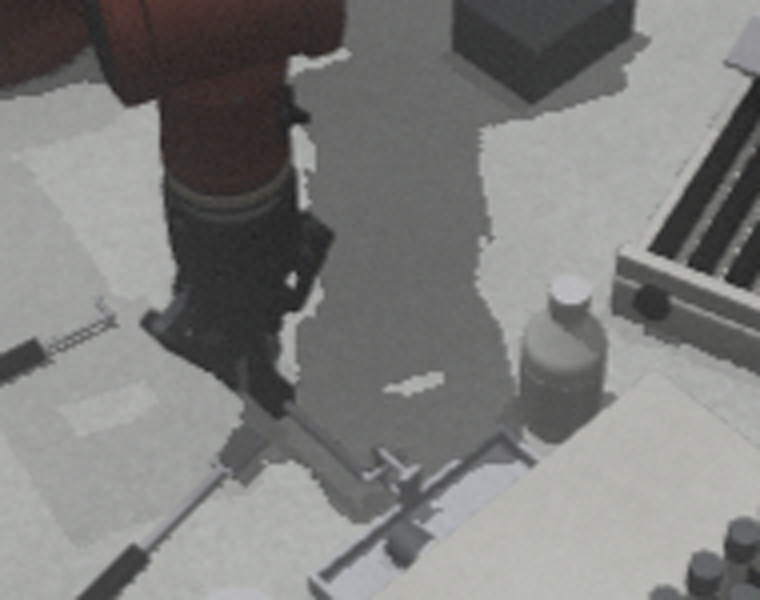

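```bash
python3 - <<'E'
from h import *
def U(P): r=P[:,:2]-[645,-109]; return np.c_[r@[.9991,-.042],r@[.042,.9991]].round(1)
f=lambda l:np.array(l)/4+[160,110]
print('rim L,R corner',U(plane('scene',f([[505,433],[312,574]]),22)))
print('eye top',U(plane('scene',f([[380,452],[416,478]]),46)))
P=plane('scene',f([[407,535]]),22); print('tube cap',U(P),P)
E
python3 g.py 433 -113 46 -0.042
```

```text
rim L,R corner [[-73.4  75.2]
 [-77.4 -77.4]]
eye top [[-101.8   -1.8]
 [ -73.9    1.1]]
tube cap [[-59.8 -18.9]] [[ 584.42448411 -125.37437701   22.        ]]
t 9.30 tcp [ 433.1 -112.8   46.8] yaw -0.040 F [ 0.5 -0.1 -1. ] w 14.5 j6 1.20 | shift mm [-0.1  0.2  0.8] twist 0.002
```

```bash
python3 -m inch '[{"offset":[-0.003,0,0],"twist":0},{"offset":[-0.002,0,0],"twist":0},{"offset":[0,0,0],"twist":0}]'
python3 -m inch '[{"offset":[-0.002,0,0],"twist":0},{"offset":[-0.002,0,0],"twist":0},{"offset":[0,0,0],"twist":0}]'
```

```text
time_s: 9.55
tcp_pos: [431.2, -113.1, 47.7]
tool_rot: [3.141, -0.007, -0.041]
force: [9.4, 1.1, -4.0]
grip_width: 14.3
finger_force: 59.0
time_s: 9.8
tcp_pos: [430.8, -113.9, 49.1]
tool_rot: [3.139, -0.015, -0.042]
force: [14.3, 1.2, -5.1]
grip_width: 14.6
finger_force: 58.9
```

```bash
python3 -m inch '[{"offset":[0.008,0,0],"twist":0},{"offset":[0.007,0,0],"twist":0},{"offset":[0,0,0],"twist":0},{"offset":[0,0,0],"twist":0}]'
python3 -m inch '[{"offset":[0,0.008,0],"twist":0},{"offset":[0,0.008,0],"twist":0},{"offset":[0,0.008,0],"twist":0},{"offset":[0,0.008,0],"twist":0},{"offset":[0,0,0],"twist":0}]'; python3 g.py 428 -32 110 1.977
```

```text
time_s: 10.13
tcp_pos: [438.8, -112.8, 46.3]
tool_rot: [-3.141, 0.002, -0.04]
force: [-0.5, -0.3, -0.9]
grip_width: 14.8
finger_force: 59.6
time_s: 10.55
tcp_pos: [438.3, -147.0, 47.0]
tool_rot: [3.141, -0.001, -0.042]
force: [0.2, 0.1, -0.7]
grip_width: 14.3
finger_force: 59.6
t 10.55 tcp [ 438.3 -147.    47. ] yaw -0.042 F [ 0.2  0.1 -0.7] w 14.3 j6 1.14 | shift mm [ -15.1 -114.4  -63.1] twist -2.019
```

```bash
python3 -m inch '[{"offset":[0,0,-0.03],"twist":0},{"offset":[0,0,-0.03],"twist":0},{"offset":[-0.005,-0.038,0],"twist":0},{"offset":[-0.005,-0.038,0],"twist":0},{"offset":[-0.005,-0.038,0],"twist":0},{"offset":[0,0,0],"twist":-0.124},{"offset":[0,0,0],"twist":-0.124},{"offset":[0,0,0],"twist":-0.124},{"offset":[0,0,0],"twist":-0.124},{"offset":[0,0,0],"twist":-0.124},{"offset":[0,0,0],"twist":-0.124},{"offset":[0,0,0],"twist":-0.124},{"offset":[0,0,0],"twist":-0.124},{"offset":[0,0,0],"twist":-0.124},{"offset":[0,0,0],"twist":-0.124},{"offset":[0,0,0],"twist":-0.124},{"offset":[0,0,0],"twist":-0.124},{"offset":[0,0,0],"twist":-0.124},{"offset":[0,0,0],"twist":-0.124},{"offset":[0,0,0],"twist":-0.124}]'; python3 g.py 427 -32 25 1.977
```

```text
time_s: 12.22
tcp_pos: [427.6, -30.7, 106.8]
tool_rot: [-3.141, -0.0, 1.825]
force: [0.5, -0.1, -0.5]
grip_width: 14.5
finger_force: 59.6
t 12.22 tcp [427.6 -30.7 106.8] yaw 1.825 F [ 0.5 -0.1 -0.5] w 14.5 j6 -0.49 | shift mm [-1.1 -0.9 81.8] twist -0.152
```

```bash
python3 -m inch '[{"offset":[0,0,0.025],"twist":-0.1},{"offset":[0,0,0.025],"twist":0},{"offset":[0,0,0.018],"twist":0},{"offset":[0,0,0.008],"twist":0},{"offset":[0,0,0.004],"twist":0},{"offset":[0,0,0],"twist":0},{"offset":[0,0,0],"twist":0}]'
python3 g.py 427 -32 25 1.977
```

```text
time_s: 12.8
tcp_pos: [428.7, -30.9, 27.5]
tool_rot: [3.14, 0.001, 1.92]
force: [-0.7, -0.8, -0.7]
grip_width: 14.3
finger_force: 59.6
t 12.80 tcp [428.7 -30.9  27.5] yaw 1.920 F [-0.7 -0.8 -0.7] w 14.3 j6 -0.58 | shift mm [-0.5 -2.   2.5] twist -0.057
```

```bash
python3 -m inch '[{"offset":[0,0,0.0025],"twist":0},{"offset":[0,0,0],"twist":0},{"offset":[0,0,0],"twist":0}]'
python3 -m inch '[{"offset":[0,0,0],"twist":0},{"offset":[0,0,0],"twist":0},{"offset":[0,0,0],"twist":0},{"offset":[0,0,0],"twist":0},{"offset":[0,0,0],"twist":0},{"offset":[0,0,0],"twist":0},{"offset":[0,0,-0.015],"twist":0},{"offset":[0,0,-0.03],"twist":0},{"offset":[0,0,-0.04],"twist":0},{"offset":[0,0,-0.04],"twist":0}]' 0
python3 g.py 500 -126 150 3.1
python3 - <<'E'
from h import *
im=optics.grab_frame('scene')[:,:,::-1]; cv2.imwrite('s4.png',im); a=cv2.resize(im[140:260,190:350],None,fx=5,fy=5,interpolation=cv2.INTER_CUBIC)
cv2.imwrite('pics/s4.png',a)
im=optics.grab_frame('top')[:,:,::-1]; cv2.imwrite('top4.png',im)
E
```

```text
time_s: 13.05
tcp_pos: [429.5, -31.0, 25.6]
tool_rot: [3.139, 0.002, 1.92]
force: [0.7, -0.3, 4.3]
grip_width: 14.5
finger_force: 60.2
time_s: 13.88
tcp_pos: [426.2, -30.2, 149.5]
tool_rot: [-3.139, -0.002, 1.92]
force: [1.1, -0.5, -0.5]
grip_width: 85.2
finger_force: 0.0
t 13.88 tcp [426.2 -30.2 149.5] yaw 1.920 F [ 1.1 -0.5 -0.5] w 85.2 j6 -0.58 | shift mm [-115.3   36.6   -0.9] twist -1.180
```

View pics/s4.png

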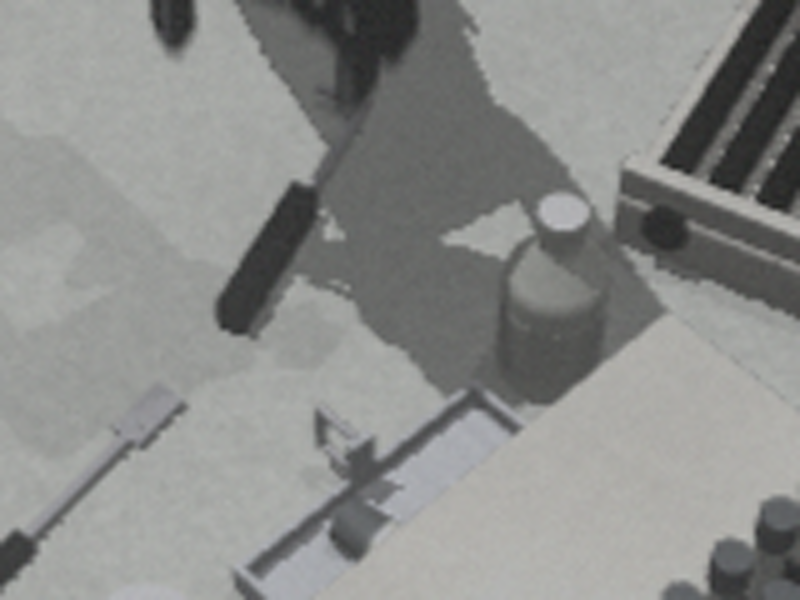

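The hook lies on the bench, the tray is out, and the cap's end shows at crop (355,525), right of the eye. I measure the tube in the top view.

```bash
python3 - <<'E'
from h import *
t=cv2.imread('top4.png')
ux=np.arange(-84,24,5); uy=np.arange(30,-91,-5)
X,Y=np.meshgrid(ux,uy,indexing='ij')
P=np.c_[(645+X*.9991+Y*.042).ravel(),(-109-X*.042+Y*.9991).ravel(),np.full(X.size,26.)]
uv=proj('top',P).astype(np.float32)
g=cv2.remap(cv2.cvtColor(t,cv2.COLOR_BGR2GRAY),uv[:,0],uv[:,1],cv2.INTER_LINEAR).reshape(X.shape)
print('uy  ',uy)
for a,r in zip(ux,g): print('%4d'%a,' '.join('%3d'%v for v in r))
E
```

```text
uy   [ 30  25  20  15  10   5   0  -5 -10 -15 -20 -25 -30 -35 -40 -45 -50 -55
 -60 -65 -70 -75 -80 -85 -90]
 -84 128 130 128 124 121  81 121 112 123 133 138 140 145 135 133 136 138 137 137 127 120 129 147 153 156
 -79 138 136 137 139 130  90 115  90 139 147 149 147 146 144 142 139 137 137 134 130 124 128 147 155 157
 -74 162 162 162 159 135 136 148 143 161 164 165 162 148 141 140 138 138 140 161 161 158 135 153 154 155
 -69 164 164 164 158 117 123 136 164 161 146 148 155 160 164 164 163 162 162 164 164 160 122 152 152 152
 -64 164 164 164 163 155 154 156 164 147  67  75  84  95 138 164 164 164 164 164 164 159 125 153 154 154
 -59 164 164 164 164 164 164 164 162 125  68  87  92  74 111 163 164 164 164 164 164 159 127 153 155 153
 -54 164 164 164 164 164 164 164 160  94  71  90  93  78 124 164 164 164 164 164 164 158 130 155 155 153
 -49 164 164 164 164 164 164 164 157  74  74  92  91  80 134 164 164 164 164 164 164 158 125 155 154 151
 -44 164 164 164 164 164 164 164 148  86  95  99  93  86 145 164 164 164 164 164 164 158 124 154 154 152
 -39 164 164 164 164 164 164 163 122 123 155 14
[... 617 characters left out ...]
21 152 158 153 137 161 163 163 163 164 164 164 164 157 135 151 148 148
  -4 156 156 157 157 157 156 113 128 154 158 150 134 155 154 153 153 155 155 155 157 140 126 148 144 137
   1 154 155 154 154 155 152 109 126 151 151 140 132 154 153 152 151 153 153 153 155 134 122 150 148 103
   6 154 154 154 154 155 152 109 130 147 147 136 136 154 153 152 151 152 154 153 155 131 124 156 144  93
  11 155 153 154 155 154 152 113 135 148 145 132 149 153 152 152 150 152 153 152 154 128 126 152 100  83
  16 122 125 128 130 132 130 105 123 138 135 122 132 135 138 139 134 131 133 134 137 115 110 133  92  81
  21 139 141 150 149 150 148 147 146 145 143 139 136 135 134 133 128 124 118 123 130 127 123 135 140 136
```

The cap's end is at ux -66 and the axis is tilted by about 0.14 rad in the unit frame, with the cap 22 long as specified. I grasp at ux -49 with the fingers only half open, because the tray's right wall is close.

```bash
python3 -m inch '[{"offset":[0,0,0],"twist":-0.12},{"offset":[0,0,0],"twist":-0.12},{"offset":[0,0,0],"twist":-0.12},{"offset":[0,0,0],"twist":-0.12},{"offset":[0,0,0],"twist":-0.12},{"offset":[0,0,0],"twist":-0.12},{"offset":[0,0,0],"twist":-0.12},{"offset":[0,0,0],"twist":-0.12},{"offset":[0,0,0],"twist":-0.12},{"offset":[0,0,0],"twist":-0.12},{"offset":[0,0,0],"twist":-0.12},{"offset":[0,0,0],"twist":0}]' 105
python3 g.py 595.2 -127.7 37 -3.043
```

```text
time_s: 14.98
tcp_pos: [427.2, -30.4, 148.5]
tool_rot: [3.141, -0.001, -3.041]
force: [-0.6, 0.3, -0.2]
grip_width: 50.4
finger_force: 0.0
t 14.98 tcp [427.2 -30.4 148.5] yaw -3.041 F [-0.6  0.3 -0.2] w 50.4 j6 -1.91 | shift mm [-157.5 -113.6  111.2] twist 0.002
```

```bash
python3 -m inch '[{"offset":[-0.0262,-0.019,0],"twist":0},{"offset":[-0.0262,-0.019,0],"twist":0},{"offset":[-0.0262,-0.019,0],"twist":0},{"offset":[-0.0262,-0.019,0],"twist":0},{"offset":[-0.0262,-0.019,0],"twist":0},{"offset":[-0.0262,-0.019,0],"twist":0},{"offset":[0,0,0],"twist":0},{"offset":[0,0,0.02],"twist":0},{"offset":[0,0,0.02],"twist":0},{"offset":[0,0,0],"twist":0},{"offset":[0,0,0],"twist":0}]'
python3 g.py 595.2 -127.7 37 -3.043
python3 - <<'E'
from h import *
im=optics.grab_frame('scene')[:,:,::-1]; cv2.imwrite('s5.png',im); a=cv2.resize(im[140:260,190:350],None,fx=5,fy=5,interpolation=cv2.INTER_CUBIC)
cv2.imwrite('pics/s5.png',a)
E
```

```text
time_s: 15.9
tcp_pos: [593.3, -127.7, 107.1]
tool_rot: [3.139, -0.005, -3.045]
force: [-0.3, 0.7, 0.4]
grip_width: 50.3
finger_force: 0.0
t 15.90 tcp [ 593.3 -127.7  107.1] yaw -3.045 F [-0.3  0.7  0.4] w 50.3 j6 -2.00 | shift mm [-2.3 -0.3 70.1] twist -0.002
```

View pics/s5.png

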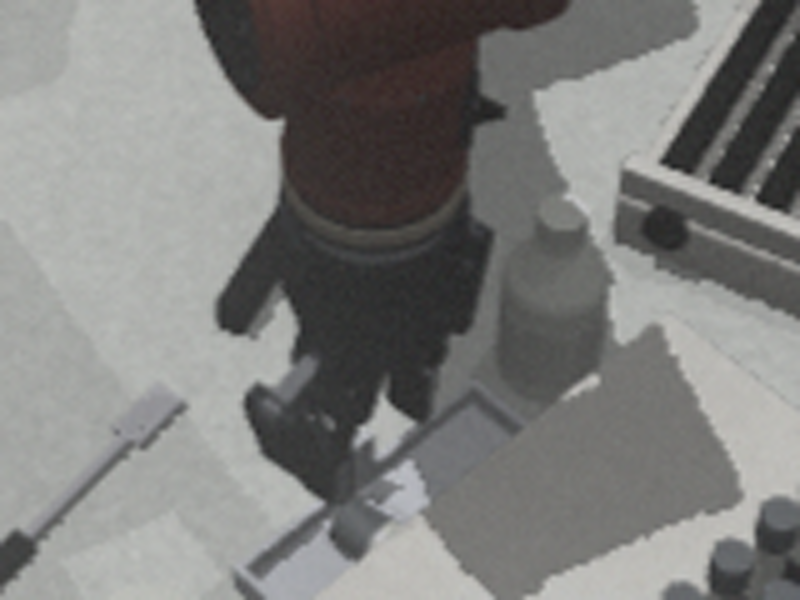

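The fingers straddle the cap at crop (355,525) with the hand clear of the ledge. I go down and close.

```bash
python3 -m inch '[{"offset":[0,0,0.016],"twist":0},{"offset":[0,0,0.016],"twist":0},{"offset":[0,0,0.016],"twist":0},{"offset":[0,0,0.014],"twist":0},{"offset":[0,0,0.007],"twist":0},{"offset":[0,0,0],"twist":0},{"offset":[0,0,0],"twist":0}]'
python3 g.py 595.2 -127.7 37 -3.043
python3 -m inch '[{"offset":[0,0,0],"twist":0},{"offset":[0,0,0],"twist":0},{"offset":[0,0,0],"twist":0},{"offset":[0,0,0],"twist":0},{"offset":[0,0,0],"twist":0},{"offset":[0,0,0],"twist":0}]' 255 40
```

```text
time_s: 16.53
tcp_pos: [595.6, -128.6, 40.6]
tool_rot: [-3.142, 0.0, -3.044]
force: [-0.1, -0.3, -0.9]
grip_width: 50.1
finger_force: 0.0
t 16.53 tcp [ 595.6 -128.6   40.6] yaw -3.044 F [-0.1 -0.3 -0.9] w 50.1 j6 -2.00 | shift mm [0.3 0.9 3.6] twist -0.001
time_s: 17.03
tcp_pos: [596.5, -128.9, 41.9]
tool_rot: [-3.141, 0.002, -3.043]
force: [0.2, 1.1, 6.3]
grip_width: 21.2
finger_force: 39.1
```

Width 21 with an upward force means the tips pinch above the tube's axis. I reopen, lower and grip again.

```bash
python3 -m inch '[{"offset":[0,0,0],"twist":0},{"offset":[0,0,0],"twist":0},{"offset":[0,0,0],"twist":0},{"offset":[0,0,0.004],"twist":0},{"offset":[0,0,0.003],"twist":0},{"offset":[0,0,0],"twist":0},{"offset":[0,0,0],"twist":0}]' 105
python3 g.py 595.2 -127.7 34 -3.043
python3 -m inch '[{"offset":[0,0,0],"twist":0},{"offset":[0,0,0],"twist":0},{"offset":[0,0,0],"twist":0},{"offset":[0,0,0],"twist":0},{"offset":[0,0,0],"twist":0},{"offset":[0,0,0],"twist":0}]' 255 40; python3 g.py 595.2 -127.7 34 -3.043
```

```text
time_s: 17.62
tcp_pos: [594.8, -128.4, 32.5]
tool_rot: [3.141, -0.001, -3.043]
force: [-0.2, -0.3, -0.1]
grip_width: 50.2
finger_force: 0.0
t 17.62 tcp [ 594.8 -128.4   32.5] yaw -3.043 F [-0.2 -0.3 -0.1] w 50.2 j6 -2.00 | shift mm [-0.5  0.7 -1.5] twist -0.000
time_s: 18.12
tcp_pos: [595.6, -128.7, 33.5]
tool_rot: [-3.141, 0.0, -3.043]
force: [-0.3, -0.2, 0.8]
grip_width: 22.7
finger_force: 39.0
t 18.12 tcp [ 595.6 -128.7   33.5] yaw -3.043 F [-0.3 -0.2  0.8] w 22.7 j6 -2.00 | shift mm [ 0.3  1.  -0.5] twist -0.000
```

```bash
python3 -m inch '[{"offset":[0,0,-0.01],"twist":0},{"offset":[0,0,-0.012],"twist":0},{"offset":[0,0,-0.012],"twist":0},{"offset":[0,0,-0.011],"twist":0},{"offset":[0,0,0],"twist":0}]'
python3 -m inch '[{"offset":[0.015,0,0],"twist":0},{"offset":[0.02,0,0],"twist":0},{"offset":[0.025,0,0],"twist":0},{"offset":[0.025,0,0],"twist":0},{"offset":[0.02,0,0],"twist":0},{"offset":[0.02,0,0],"twist":0},{"offset":[0,0,-0.025],"twist":0},{"offset":[0,0,-0.03],"twist":0},{"offset":[0,0,-0.03],"twist":0},{"offset":[0,0,-0.02],"twist":0},{"offset":[0,0,0],"twist":0}]'; python3 g.py 549.5 223 180 1.845
python3 - <<'E'
from h import *
im=optics.grab_frame('scene')[:,:,::-1]; cv2.imwrite('s6.png',im); a=cv2.resize(im[90:260,150:350],None,fx=3.5,fy=3.5,interpolation=cv2.INTER_CUBIC)
cv2.imwrite('pics/s6.png',a)
E
```

```text
time_s: 18.53
tcp_pos: [598.2, -129.5, 82.6]
tool_rot: [-3.139, 0.007, -3.043]
force: [0.5, 0.0, -0.3]
grip_width: 22.5
finger_force: 39.0
time_s: 19.45
tcp_pos: [474.5, -142.5, 189.4]
tool_rot: [-3.136, 0.01, -3.043]
force: [1.1, -0.8, 0.3]
grip_width: 22.7
finger_force: 39.1
t 19.45 tcp [ 474.5 -142.5  189.4] yaw -3.043 F [ 1.1 -0.8  0.3] w 22.7 j6 -2.10 | shift mm [-110.3  356.4    8.5] twist 1.395
```

View pics/s6.png

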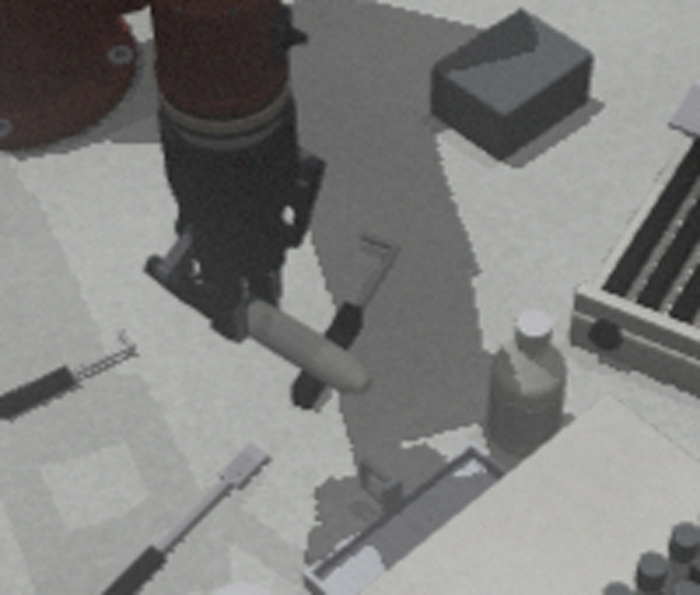

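The tube is held level, its tail at crop (365,380). I swing it round to the mixer's heading.

```bash
python3 - <<'E'
from h import *
P=plane('scene',np.array([[366,382]])/3.5+[150,90],176); print(P, np.linalg.norm(P[0,:2]-[474.5,-142.5]))
E
python3 -m inch '[{"offset":[0,0,0],"twist":0.06},{"offset":[0,0,0],"twist":0.115},{"offset":[0,0,0],"twist":0.115},{"offset":[0,0,0],"twist":0.115},{"offset":[0,0,0],"twist":0.115},{"offset":[0,0,0],"twist":0.115},{"offset":[0,0,0],"twist":0.115},{"offset":[0,0,0],"twist":0.115},{"offset":[0,0,0],"twist":0.115},{"offset":[0,0,0],"twist":0.115},{"offset":[0,0,0],"twist":0.115},{"offset":[0,0,0],"twist":0.115},{"offset":[0,0,0],"twist":0.07},{"offset":[0,0,0],"twist":0},{"offset":[0,0,0],"twist":0}]'
python3 g.py 549.5 223 180 1.845
```

```text
[[ 565.18315641 -128.30805168  176.        ]] 91.78696123793767
time_s: 20.75
tcp_pos: [470.1, -140.4, 181.9]
tool_rot: [-3.14, -0.002, 1.847]
force: [-0.3, -0.3, 0.1]
grip_width: 22.5
finger_force: 39.1
t 20.75 tcp [ 470.1 -140.4  181.9] yaw 1.847 F [-0.3 -0.3  0.1] w 22.5 j6 -0.71 | shift mm [328.  175.4   2.1] twist 0.002
```

```bash
python3 -m inch '[{"offset":[0.0234,0.0125,0],"twist":0},{"offset":[0.0234,0.0125,0],"twist":0},{"offset":[0.0234,0.0125,0],"twist":0},{"offset":[0.0234,0.0125,0],"twist":0},{"offset":[0.0234,0.0125,0],"twist":0},{"offset":[0.0234,0.0125,0],"twist":0},{"offset":[0.0234,0.0125,0],"twist":0},{"offset":[0.0234,0.0125,0],"twist":0},{"offset":[0.0234,0.0125,0],"twist":0},{"offset":[0.0234,0.0125,0],"twist":0},{"offset":[0.0234,0.0125,0],"twist":0},{"offset":[0.0234,0.0125,0],"twist":0},{"offset":[0.0234,0.0125,0],"twist":0},{"offset":[0.0234,0.0125,0],"twist":0},{"offset":[0,0,0.03],"twist":0},{"offset":[0,0,0.03],"twist":0},{"offset":[0,0,0],"twist":0},{"offset":[0,0,0],"twist":0}]'
python3 g.py 549.5 223 80 1.845
python3 - <<'E'
from h import *
t=optics.grab_frame('top')[:,:,::-1]; cv2.imwrite('top7.png',t)
s=optics.grab_frame('scene')[:,:,::-1]; cv2.imwrite('s7.png',s)
a=cv2.resize(s[90:210,300:420],(480,480),interpolation=cv2.INTER_CUBIC)
b=cv2.resize(t[120:210,135:215],(320,360),interpolation=cv2.INTER_CUBIC)
c=np.zeros((480,800,3),np.uint8); c[:,:480]=a; c[:360,480:]=b; cv2.imwrite('pics/s7.png',c)
E
```

```text
time_s: 22.25
tcp_pos: [548.2, 221.3, 120.4]
tool_rot: [-3.134, -0.0, 1.846]
force: [0.1, -0.3, 0.8]
grip_width: 22.5
finger_force: 39.2
t 22.25 tcp [548.2 221.3 120.4] yaw 1.846 F [ 0.1 -0.3  0.8] w 22.5 j6 -0.01 | shift mm [ 1.3  2.  40.4] twist 0.001
```

View pics/s7.png

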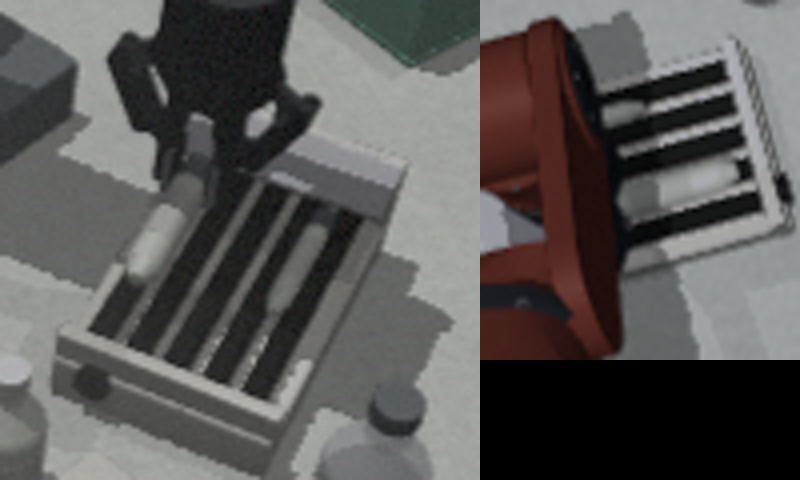

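The tube hangs over the near groove with the cap towards the guard, its tail at top-crop (738,172). I check the offset against the groove line.

```bash
python3 - <<'E'
from h import *
def M(P): r=P[:,:2]-[550,220.8]; return np.c_[r@[-.271,.963],r@[-.963,-.271]].round(1)
f=lambda l:(np.array(l)-[480,0])/4.+[135,120]
t=cv2.imread('top7.png')
print('tube axis (mixer x, off groove)',M(plane('top',f([[650,193],[700,181],[738,172]]),109)))
print('groove line check: gap between rollers',M(plane('top',f([[760,168],[766,190]]),59)))
for c in blobs(t,(175,150,205,185),lambda i:i.min(2)>110,20):
  b=cv2.minAreaRect(c); print(b, M(plane('top',[b[0]],109)))
E
python3 g.py 549.5 222 80 1.845
```

```text
tube axis (mixer x, off groove) [[-30.9  -0.7]
 [-67.9   0.6]
 [-96.1   1.7]]
groove line check: gap between rollers [[-107.3   -8.1]
 [-107.4    9.4]]
((191.79232788085938, 160.23846435546875), (19.119863510131836, 28.416677474975586), 74.74488067626953) [[-76.6 -12.2]]
((192.07693481445312, 179.11537170410156), (5.52546501159668, 26.224031448364258), 74.74488067626953) [[-63.6  41.5]]
((197.5283203125, 183.8490447998047), (3.846095323562622, 14.56021785736084), 74.05460357666016) [[-75.3  59. ]]
t 22.35 tcp [551.5 221.8 124.3] yaw 1.845 F [-0.  -1.1 -0.3] w 22.7 j6 -0.01 | shift mm [ 0.7 -1.9 44.3] twist 0.000
```

```bash
python3 -m inch '[{"offset":[0.004,0,0.01],"twist":0},{"offset":[0,0,0.01],"twist":0},{"offset":[0,0,0.01],"twist":0},{"offset":[0,0,0.008],"twist":0},{"offset":[0,0,0],"twist":0},{"offset":[0,0,0],"twist":0}]'
python3 -m inch '[{"offset":[0,0,0.001],"twist":0},{"offset":[0,0,0],"twist":0},{"offset":[0,0,0],"twist":0}]'; python3 g.py 548.5 226 79 1.845
```

```text
time_s: 22.85
tcp_pos: [548.8, 225.4, 84.1]
tool_rot: [-3.139, 0.0, 1.845]
force: [0.1, 0.4, -0.7]
grip_width: 22.3
finger_force: 39.2
time_s: 23.1
tcp_pos: [550.2, 225.8, 84.8]
tool_rot: [3.141, -0.0, 1.845]
force: [-0.4, 0.1, -0.1]
grip_width: 22.3
finger_force: 39.2
t 23.10 tcp [550.2 225.8  84.8] yaw 1.845 F [-0.4  0.1 -0.1] w 22.3 j6 -0.00 | shift mm [ 0.6 -1.6  5.8] twist -0.000
```

```bash
python3 -m inch '[{"offset":[0,0,0.002],"twist":0},{"offset":[0,0,0],"twist":0},{"offset":[0,0,0],"twist":0}]'
python3 -m inch '[{"offset":[0,0,0.002],"twist":0},{"offset":[0,0,0],"twist":0},{"offset":[0,0,0],"twist":0}]'; python3 g.py 549 226 79 1.845
```

```text
time_s: 23.35
tcp_pos: [549.7, 225.7, 82.3]
tool_rot: [3.142, 0.0, 1.845]
force: [0.9, 0.6, -0.8]
grip_width: 22.3
finger_force: 39.2
time_s: 23.6
tcp_pos: [549.7, 225.7, 80.3]
tool_rot: [-3.141, 0.0, 1.845]
force: [-0.2, 0.0, -0.1]
grip_width: 22.4
finger_force: 39.2
t 23.60 tcp [549.7 225.7  80.3] yaw 1.845 F [-0.2  0.  -0.1] w 22.4 j6 -0.00 | shift mm [ 0.5 -0.6  1.3] twist -0.000
```

```bash
python3 -m inch '[{"offset":[0,0,0.001],"twist":0},{"offset":[0,0,0],"twist":0},{"offset":[0,0,0],"twist":0}]'
python3 -m inch '[{"offset":[0,0,0],"twist":0},{"offset":[0,0,0],"twist":0},{"offset":[0,0,0],"twist":0},{"offset":[0,0,0],"twist":0},{"offset":[0,0,-0.015],"twist":0},{"offset":[0,0,-0.02],"twist":0},{"offset":[0,0,0],"twist":0}]' 115
python3 -m inch '[{"offset":[-0.02,0,0],"twist":0},{"offset":[-0.025,0,0],"twist":0},{"offset":[-0.023,0,0],"twist":0},{"offset":[0,0,0],"twist":0},{"offset":[0,0,0],"twist":0}]'
python3 g.py 549 226 79 1.845
python3 - <<'E'
from h import *
t=optics.grab_frame('top')[:,:,::-1]; cv2.imwrite('top8.png',t)
def M(P): r=P[:,:2]-[550,220.8]; return np.c_[r@[-.271,.963],r@[-.963,-.271]].round(1)
# rectified greys at z=70 in mixer frame
mx=np.arange(-100,61,8); my=np.arange(-20,21,4)
X,Y=np.meshgrid(mx,my,indexing='ij')
P=np.c_[(550-.271*X-.963*Y).ravel(),(220.8+.963*X-.271*Y).ravel(),np.full(X.size,67.)]
for n in('top','scene'):
    im=t if n=='top' else optics.grab_frame('scene')[:,:,::-1]
    uv=proj(n,P).astype(np.float32)
    g=cv2.remap(cv2.cvtColor(np.ascontiguousarray(im),cv2.COLOR_BGR2GRAY),uv[:,0],uv[:,1],cv2.INTER_LINEAR).reshape(X.shape)
    print(n,my)
    for a,r in zip(mx,g): print('%4d'%a,' '.join('%3d'%v for v in r))
E
```

```text
time_s: 23.85
tcp_pos: [549.8, 225.8, 79.9]
tool_rot: [-3.141, -0.0, 1.845]
force: [-2.6, -0.6, 3.6]
grip_width: 22.6
finger_force: 39.6
time_s: 24.43
tcp_pos: [552.5, 226.5, 117.9]
tool_rot: [3.135, -0.0, 1.845]
force: [0.1, 0.1, 0.9]
grip_width: 47.0
finger_force: 0.0
time_s: 24.85
tcp_pos: [568.1, 159.4, 113.6]
tool_rot: [-3.141, -0.0, 1.842]
force: [-0.5, 0.4, -0.2]
grip_width: 46.5
finger_force: 0.0
t 24.85 tcp [568.1 159.4 113.6] yaw 1.842 F [-0.5  0.4 -0.2] w 46.5 j6 -0.12 | shift mm [69.3 -0.6 34.6] twist -0.003
top [-20 -16 -12  -8  -4   0   4   8  12  16  20]
-100 118  65  40  49  69 116 146  89  45  46  59
 -92 124  27  21  29  54 120 137  48  21  23  20
 -84  85  11  29  77 102 108 104  70  22  16  18
 -76  27  19  59  92 101 103  92  79  40  11  13
 -68  19  19  20  22  26  33  33  38  23  24  27
 -60  19  19  21  19  19  19  19  20  20  19  19
 -52  32  28  25  23  20  19  18  18  19  20  20
 -44  48  48  48  49  48  48  46  44  41  38  32
 -36  49  48  48  48  49  49  49  48  49  51  53
 -28  52  35  36  38  46  53  49  49  49  51  53
 -20  35  20  15  47  94 103  84  
[... 885 characters left out ...]
98  92  54  74
 -44  46  37  37  79  97 104 108 104  89  52  67
 -36  54  51  41  80  97 104 107 103  93  50  66
 -28  44  57  47  80  98 104 107 102  91  51  68
 -20  37  54  52  75  98 104 109 102  93  54  70
 -12  32  43  52  61  96 104 107 103  92  52  68
  -4  31  32  30  46  94 105 108 105  93  49  65
   4  34  34  29  34  51 103 114 110  95  49  60
  12  31  32  30  30  30  33  71  74  63  35  87
  20  35  35  33  31  34  27  33  35  50  38  99
  28  31  33  28  28  31  29  30  31  30  34  71
  36  30  34  33  29  28  31  26  28  26  29  29
  44  32  33  32  30  31  32  28  31  28  30  33
  52  40  33  25  32  28  28  29  29  29  29  30
  60  33  35  33  25  34  28  27  26  29  29  31
```

The tube lies in the groove, its tail at about -89 and centred. I regrip nearer the tail.

```bash
python3 -m inch '[{"offset":[0,0,0.01],"twist":0},{"offset":[0,0,0.01],"twist":0},{"offset":[0,0,0.009],"twist":0},{"offset":[0,0,0],"twist":0},{"offset":[0,0,0],"twist":0}]'
python3 -m inch '[{"offset":[0,0,0.002],"twist":0},{"offset":[0,0,0],"twist":0},{"offset":[0,0,0],"twist":0}]'
```

```text
time_s: 25.37
tcp_pos: [566.7, 160.5, 83.5]
tool_rot: [-3.138, -0.0, 1.845]
force: [0.5, -0.1, -0.2]
grip_width: 46.9
finger_force: 0.0
time_s: 25.62
tcp_pos: [568.5, 160.4, 83.7]
tool_rot: [3.141, 0.0, 1.845]
force: [0.3, -0.6, 0.6]
grip_width: 46.8
finger_force: 0.0
```

```bash
python3 -m inch '[{"offset":[0,0,0.002],"twist":0},{"offset":[0,0,0],"twist":0},{"offset":[0,0,0],"twist":0}]'
python3 -m inch '[{"offset":[0,0,0],"twist":0},{"offset":[0,0,0],"twist":0},{"offset":[0,0,0],"twist":0},{"offset":[0,0,0],"twist":0},{"offset":[0,0,0],"twist":0}]' 255 30; python3 g.py 549 226 79 1.845
```

```text
time_s: 25.87
tcp_pos: [568.2, 160.2, 81.4]
tool_rot: [3.141, -0.0, 1.845]
force: [-0.1, 0.1, 0.3]
grip_width: 46.8
finger_force: 0.0
time_s: 26.28
tcp_pos: [565.8, 159.6, 81.1]
tool_rot: [-3.135, 0.0, 1.845]
force: [-5.3, -2.8, 4.5]
grip_width: 22.7
finger_force: 30.9
t 26.28 tcp [565.8 159.6  81.1] yaw 1.845 F [-5.3 -2.8  4.5] w 22.7 j6 -0.12 | shift mm [68.5  1.8  2.1] twist 0.000
```

```bash
python3 -m inch '[{"offset":[0,-0.0015,-0.001],"twist":0},{"offset":[0.008,0,0],"twist":0},{"offset":[0.01,0,0],"twist":0},{"offset":[0.01,0,0],"twist":0},{"offset":[0.01,0,0],"twist":0},{"offset":[0.01,0,0],"twist":0},{"offset":[0.01,0,0],"twist":0},{"offset":[0.007,0,0],"twist":0},{"offset":[0,0,0],"twist":0},{"offset":[0,0,0],"twist":0}]'
python3 -m inch '[{"offset":[0.003,0,0],"twist":0},{"offset":[0.003,0,0],"twist":0},{"offset":[0,0,0],"twist":0}]'; python3 g.py 550 220.8 81 1.845
```

```text
time_s: 27.12
tcp_pos: [548.9, 223.0, 82.3]
tool_rot: [3.142, 0.0, 1.846]
force: [-0.1, 0.0, -0.1]
grip_width: 22.6
finger_force: 30.5
time_s: 27.37
tcp_pos: [547.5, 228.3, 82.3]
tool_rot: [3.142, -0.0, 1.844]
force: [0.3, 0.4, 1.3]
grip_width: 22.8
finger_force: 30.5
t 27.37 tcp [547.5 228.3  82.3] yaw 1.844 F [0.3 0.4 1.3] w 22.8 j6 0.00 | shift mm [-7.9  0.4  1.3] twist -0.001
```

```bash
python3 -m inch '[{"offset":[0.003,0,0],"twist":0},{"offset":[0.002,0,0],"twist":0},{"offset":[0,0,0],"twist":0}]'; python3 -m inch '[{"offset":[0.002,0,0],"twist":0},{"offset":[0.002,0,0],"twist":0},{"offset":[0,0,0],"twist":0}]'; python3 g.py 550 220.8 81 1.845
```

```text
time_s: 27.62
tcp_pos: [546.1, 233.3, 82.3]
tool_rot: [3.142, -0.0, 1.845]
force: [0.9, -0.4, -0.9]
grip_width: 22.7
finger_force: 30.5
time_s: 27.87
tcp_pos: [545.6, 235.2, 82.3]
tool_rot: [-3.142, 0.004, 1.846]
force: [1.3, -5.3, -0.1]
grip_width: 22.4
finger_force: 30.4
t 27.87 tcp [545.6 235.2  82.3] yaw 1.846 F [ 1.3 -5.3 -0.1] w 22.4 j6 0.02 | shift mm [-15.    0.3   1.4] twist 0.001
```

```bash
python3 -m inch '[{"offset":[0.001,0,0],"twist":0},{"offset":[0,0,0.0013],"twist":0},{"offset":[0.001,0,0],"twist":0},{"offset":[0,0,0],"twist":0}]'; python3 -m inch '[{"offset":[0,0,0],"twist":0},{"offset":[0,0,0],"twist":0},{"offset":[0,0,0],"twist":0},{"offset":[0,0,0],"twist":0},{"offset":[0,0,-0.015],"twist":0},{"offset":[0,0,-0.03],"twist":0},{"offset":[0,0,-0.04],"twist":0},{"offset":[-0.03,0.0,-0.02],"twist":0},{"offset":[-0.03,0,-0.02],"twist":0},{"offset":[-0.03,0,0],"twist":0},{"offset":[-0.03,0,0],"twist":0},{"offset":[-0.03,0,0],"twist":0},{"offset":[-0.03,0,0],"twist":0},{"offset":[-0.03,0,0],"twist":0},{"offset":[0,0,0],"twist":0}]' 115
python3 - <<'E'
from h import *
mx=np.arange(-100,109,8); my=np.arange(-20,21,4)
X,Y=np.meshgrid(mx,my,indexing='ij')
for n,z in(('top',67),('scene',67)):
    P=np.c_[(550-.271*X-.963*Y).ravel(),(220.8+.963*X-.271*Y).ravel(),np.full(X.size,float(z))]
    im=optics.grab_frame(n)[:,:,::-1]; cv2.imwrite(n+'9.png',im)
    uv=proj(n,P).astype(np.float32)
    g=cv2.remap(cv2.cvtColor(np.ascontiguousarray(im),cv2.COLOR_BGR2GRAY),uv[:,0],uv[:,1],cv2.INTER_LINEAR).reshape(X.shape)
    print(n,my)
    for a,r in zip(mx,g): print('%4d'%a,' '.join('%3d'%v for v in r))
E
```

```text
time_s: 28.2
tcp_pos: [545.7, 235.3, 82.2]
tool_rot: [-3.141, 0.007, 1.846]
force: [-0.2, -11.1, 5.8]
grip_width: 23.0
finger_force: 31.0
time_s: 29.45
tcp_pos: [602.7, 32.1, 206.1]
tool_rot: [3.141, 0.003, 1.841]
force: [-0.3, -0.2, -0.4]
grip_width: 46.6
finger_force: 0.0
top [-20 -16 -12  -8  -4   0   4   8  12  16  20]
-100  93  58  49  47  48  49  50  53  54  50  32
 -92  75  47  48  49  51  51  52  53  50  39  32
 -84  55  51  51  51  51  51  52  48  33  32  32
 -76  52  52  53  52  52  50  49  41  31  31  31
 -68  54  54  54  53  52  49  47  38  31  31  30
 -60  54  52  53  52  52  49  40  32  29  30  27
 -52  52  51  50  49  49  47  37  29  28  29  28
 -44  31  32  34  37  37  39  37  28  27  32  48
 -36  58  60  59  54  45  35  28  23  23  24  24
 -28  61  63  66  68  70  69  68  64  49  27  23
 -20  62  65  67  69  69  68  65  62  60  56  51
 -12 132  40  35  55  75  75  67  60  59  57  55
  -4 152  33  55 131 164 167 154 119  46  30  32
   4 151  33 100 158 170 172 168 147  78  24  25
  12 120  44  96 160 171 172 170 149  78  27  25
  20 147  52  94 157 171 172 168 149  83
[... 1222 characters left out ...]
63 103  44  40
   4  35  33  29  31  33  31  42  47 130  64  86
  12  35  34  34  33  29  31  40  42  50  48  94
  20  38  35  34  35  35  34  34  37  44  43  99
  28  34  35  38  39  39  41  39  40  40  41  38
  36  37  36  36  47  50  52  52  53  53  49  50
  44  33  33  31  35  38  48 107 126  98  56  53
  52  32  26  32  58  78  95 158 179 160  89  87
  60  31  31  34  75  97 130 146 170 127  50  93
  68  34  34  38  74  88  93  94  92  86  51  66
  76 110 105 115 108 102 115 103 112 107 111 109
  84 145 144 142 143 144 144 144 144 142 143 142
  92 144 145 146 146 144 145 145 144 143 143 142
 100 146 146 147 147 146 146 147 144 146 146 145
 108 145 147 146 147 146 147 145 145 144 145 145
```

The tail is at about -11 (expected -12) and the end plate pushed back with 11 N, so the tube is home and lies in the groove with the hand clear. I hand in.

```bash
python3 -c "
from bench import job; print(job.hand_in())"
```

```text
the job is handed in; nothing more can be done
None
```

The job is handed in at about 29.5 s: the tray is out to its stop, the hook is back on the bench, and the tube lies in the outer groove with its cap under the guard and against the end plate; no verdict came back, and I did not check the other items for movement.

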